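# Hold the test kiln's lid ajar with the lid hook

### The job

Draw the lid hook (the rod with the square wooden handle) up out of the wooden tool block, hook it under the wire handle of the little test kiln's lid and raise the lid to about 30 degrees, so that the tiles inside can be looked at. Finish still holding the lid there on the hook: do not let go, do not let the lid drop, touch the kiln only with the hook, and leave the scraper in the block and the other things on the bench where they are.

Things in the scene. Friction and masses are not known exactly. Their poses are not given: they have to be found in the camera images.
- lid_hook: Loose hook tool, 0.12 kg, 146 mm tall, upright in one of the block's slots. Origin: foot of the rod, on the rod's axis, at the lowest point; z up along the rod. Dark steel rod 8 mm in diameter with a J-shaped foot towards +x. In the block the rod stands at one end of its slot and the foot runs to the other end, away from the robot. Over all x = -4 to 36 mm, 8 mm thick in y.
- hook_grip (a point): Middle of the hook's square light-wood handle: 20 x 20 mm (sides along the hook's x and y), from 76 to 146 mm above the hook's origin (this point: 111 mm), on the rod's axis. A brass ferrule is below it.
- hook_mouth (a point): Bottom of the hook's mouth, where a bar comes to rest: 16 mm towards +x of the rod's axis, 8 mm above the hook's origin (top of the foot). The mouth opens upward, 24 mm wide (x = 4 to 28 mm) and 18 mm deep, between the rod and an upturned tip (8 mm rod, axis at x = 32 mm, top 26 mm above the origin).
- tool_block: Fixed wooden block 75 x 175 x 70 mm (x, y, z), origin at the centre of its underside. Two upright slots, 43.5 x 11.5 mm (long side along x), 55 mm deep, centred at x = 0, y = -53 and +53 mm. The hook stands in one, the scraper in the other; which is which varies. The tools' x axes point as the block's does.
- scraper: Loose scraper in the other slot, to be left there: flat steel blade 40 x 8 mm, round dark wooden knob 32 mm in diameter whose top is 117 mm above the origin. Origin at the blade's underside, 16 mm towards -x from the knob's axis.
- kiln: Fixed small top-loading test kiln, body 150 x 200 x 100 mm (x, y, z), pale firebrick in a metal jacket with a grey control box on its -y side (30 mm more). Origin at the centre of its underside. Its front, with the lid's wire handle, faces -x (roughly the robot); the lid's hinge is at the back. Two fired test tiles lie inside.
- kiln_lid (a joint): Opening angle of the kiln's lid in rad: 0 shut, grows as the front edge rises, 0.524 is 30 degrees. The lid (150 x 200 x 25 mm, 0.4 to 0.7 kg) turns freely and falls shut when let go; holding it takes 1.5 to 3.5 N up at the handle.
- kiln_lid_hinge (a point): Middle of the lid's hinge axis, which is parallel to the kiln's y: at x = +83 mm, y = 0, z = 100 mm in the kiln's frame.
- kiln_lid_handle (a point): Middle of the wire handle's cross bar: round steel, 8 mm in diameter, 90 mm long, parallel to the kiln's y, 42 mm in front of the lid's front edge (a side bar at each end; 38 mm clear behind it, only the bench below it). Lid shut: x = -117 mm, y = 0, z = 115 mm in the kiln's frame (200 mm in front of the hinge axis, 15 mm above it).
- dot_cup: Bystander: white tumbler with dark dots, 74 mm in diameter, 116 mm tall, origin under its centre.
- masking_tape: Bystander: roll of masking tape lying flat, 102 mm in diameter, 24 mm tall, origin under its centre.
- glaze_jar: Bystander: small white glaze jar with a screw cap, 52 mm in diameter, 68 mm tall, origin under its centre.
- tile_a: Bystander: flat test tile 40 x 62 x 10 mm, origin under its centre.
- rib: Bystander: flat oval wooden rib 64 x 110 x 8 mm, origin under its centre.

How it is judged:
On the way, in this order (a step that is already met when the one before it is completed fails the run):
1. the hook is drawn clear up out of the tool block, held in the fingers (z of lid_hook in the frame of tool_block above 0.072 m and contact force between the fingers and lid_hook above 2 N), for 0.1 s.
2. the hook lifts the lid (value of joint kiln_lid above 0.1 rad and contact force between lid_hook and kiln above 0.5 N), for 0.1 s.
At the end, for the whole second after the job is handed in: The lid stands still at 30 degrees, give or take 6 (0.419 to 0.628 rad), carried by the hook, which the fingers hold clear of the bench (its foot above 120 mm); hand and arm do not touch the kiln, and the scraper is still in the block (value of joint kiln_lid between 0.419 and 0.628 rad and velocity of joint kiln_lid between -0.1 and 0.1 rad/s and contact force between lid_hook and kiln above 0.5 N and contact force between the fingers and lid_hook above 2 N and height (world z) of lid_hook above 0.12 m and contact force between each of the arm, the fingers and kiln below 0.5 N and distance of scraper from where it was at the start of the episode below 0.03 m); the arm keeps its last pose, push and grip.
It fails at once if the lid is dropped (falls faster than 1.5 rad/s) (velocity of joint kiln_lid below -1.5 rad/s).
It fails at once if the lid is thrown open past 60 degrees (value of joint kiln_lid above 1.05 rad).
It fails at once if the hand or arm touches the kiln or its lid (contact force between any of the arm, the fingers and kiln above 1 N).
It fails at once if the scraper is moved from its slot (distance of scraper from where it was at the start of the episode above 0.03 m).
It fails at once if a bystander is pushed away by more than 30 mm (distance of any of dot_cup, masking_tape, glaze_jar, tile_a, rib from where it was at the start of the episode above 0.03 m).
It also fails if it takes over 45 s, if anything falls off the work surface, if the arm or the gripper's body presses on something with over 40 N, if the wrist force passes 120 N, or if a joint passes its speed limit or range.

### The arm

A 6-joint arm with a two-finger parallel gripper is mounted at the origin on a cart in front of the work surface, level with it; the furniture and walls round the work are solid. World frame = base frame: x ahead of the robot, y to its left, z up, the work surface at z = 0. Lengths are in m, angles in rad, forces in N, time in s.
With the tool pointing down it reaches from about 0.375 to 0.975 m from the base axis. Payload 3.8 kg.
Tool frame: the origin (TCP) lies midway between the tips of the shut fingers; the grasp point (between the pads) lies 19 mm behind it (env.pinch_z is the distance from the TCP to the grasp point, in m); z points along the fingers, y is the line along which they close (so a half turn about z gives the same grasp; the last joint's range is limited). The gripper opens to 85 mm and grips with 20 to 120 N. Pads are 22 mm wide; open, the fingers measure 114 mm over their backs; the gripper's body (76 mm by 85 mm) begins 54 mm behind the grasp point. The pads swing forward as they close: fully open they stand 13 mm farther back than shut.
Start: joints at [1.094, 0.264, 1.604, -0, 1.274, -0.037], TCP at [0.287, 0.611, 0.231] pointing down, gripper open.
Joint ranges: [-2.63, 2.63], [-0.94, 2.18], [0.31, 2.57], [-1.31, 4.45], [0, 2.66], [-2.55, 2.55]. Speed limits (rad/s): [2.57, 2.57, 3.14, 3.14, 3.14, 3.14].

### API

Orientations are given as a 3x3 rotation matrix whose columns are the frame's x, y, z axes.
In Python, from station import observe, vision, workorder, regions_of, env gives the robot as it stands.
- The arm moves only by the shell command python3 -m crank 'ROWS' [FORCE]. ROWS is JSON, a list of rows, each a list of 7 numbers: the turn, a rotation vector about the tool's x, y, z in degrees, then the shift along the tool's x, y, z in cm, then the finger opening in cm, from 0 to 8.54. In form: [[ax, ay, az, dx, dy, dz, gripper], ...]. A call has 1 to 5 rows; each row is the pose to reach, as a shift and turn from the pose commanded when the call began, along the tool's axes at that moment; what a row does not reach only later rows make up. A row lasts 1/12 s, in which the tool goes at most 41.7 mm and 7.16 degrees, less where a joint would pass 70% of its speed; a pose out of reach is approached as far as the arm can. A call with a gripper value outside its range is refused whole. The fingers move at their own pace and stop on an object; FORCE is the grip in N (left out, the last holds). Time passes only in rows, so rows that repeat a pose let the fingers close. It gives the time, the measured TCP pose, the force, the opening and the grip force at its end, in the units of the state.
- observe(): the state, without advancing time (a new reading comes with each control period).
- vision.capture(name): name is "scene" or "side" or "wrist"; returns a dict with "frame" (420x560x3 uint8, red, green, blue), "depth" (420x560 float32, m along the optical axis (not along the pixel's ray), 0 where there is no reading), "intrinsics" (3x3 intrinsics, pixels), "pose" (4x4, takes a point from camera to world coordinates); the wrist camera has in their place "hand_eye" (4x4, takes a point from camera to tool coordinates, whose origin is the TCP and whose axes are the flange's). Camera axes: x right, y up, looking along -z (the intrinsics and any distortion apply to the point x, -y, -z); pixel columns grow to the right and rows downward; lengths in m; the calibration is good to about 2 mm. A picture is of the moment at which its call begins: read the wrist's pose just before it.
- workorder.sign_off(): hands the job in; it is judged then, once.
Trained networks look in a picture, given as the dict that the camera call returned (one of the last four; its "shot" number tells which), for a name from the list of things; names that differ only in an ending like _2 or _b are one class to them, and where a whole thing is asked for, a point or a joint stands for the part that bears it (a point fixed in the world has none). Each returns a list of dicts, best first, with "confidence" (0 to 1); they miss things now and then, are a little off and sometimes report something else, mostly with a low value. They report only what shows in the picture. A call takes as long as a camera call.
- regions_of(picture, target): "pixels" (420x560 bool, what is visible of it) and "point" ([column, row] in pixels, amid what is visible of it).
The state is a dict: "clock": time; "qpos": joint angles; "qvel": joint speeds; "effort": joint torques, N m; "tool_pos": TCP position; "tool_rot": TCP orientation; "force": force on the tool from outside, world axes, zero at the start; "ft_torque": the same for the moment, N m; "grip_width": opening from 0.0 (shut) to 1.0 (fully open); "finger_force": force on a finger pad.
Only numpy, scipy, OpenCV 4.12 (cv2) and the standard library are available. Lean on these libraries where they do the work, as an engineer would, in place of code of your own. Each camera call takes 0.05 s, during which the arm holds its last target. There are 200 camera calls.

## Working session

There is one attempt and no reset: what is moved stays moved. The work goes in short steps, Python scripts to look and compute and a shell command to move; the robot and the scene stay as the last step left them, time stands still between calls to the robot, and variables do not carry over. Pictures are saved under pics/ and viewed, at most 10 in all, crops included, and the job is handed in when it is done.

```bash
mkdir -p pics; ls; cat > h.py <<'E'
import numpy as np, cv2
from station import observe, vision, workorder, regions_of, env
def cloud(c, T=None):
    d=c["depth"];K=c["intrinsics"];v,u=np.mgrid[:d.shape[0],:d.shape[1]]
    p=np.stack([(u-K[0,2])*d/K[0,0],-(v-K[1,2])*d/K[1,1],-d],-1)
    T=c["pose"] if T is None else T
    return p@T[:3,:3].T+T[:3,3]
E
python3 - <<'E'
from h import *
s=observe();print(s["tool_pos"],s["tool_rot"].round(3) if hasattr(s["tool_rot"],'round') else s["tool_rot"],env.pinch_z,s["clock"])
for n in["scene","side"]:
    c=vision.capture(n);cv2.imwrite(f"pics/{n}0.png",c["frame"][...,::-1]);print(n,c["pose"].round(3).tolist())
    P=cloud(c);np.save(n+"P.npy",P)
    for t in["lid_hook","hook_grip","tool_block","scraper","kiln","kiln_lid_handle","kiln_lid","dot_cup","masking_tape","glaze_jar","tile_a","rib"]:
        for r in regions_of(c,t)[:1]:
            m=r["pixels"]&(c["depth"]>0);q=P[m]
            if len(q): print(t,round(r["confidence"],2),np.round(r["point"]),m.sum(),np.percentile(q,[3,50,97],axis=0).round(3).tolist())
E
```

```text
pics
[0.2870425 0.6101208 0.2299416] [[-0.905  0.426 -0.001]
 [ 0.426  0.905 -0.002]
 [ 0.    -0.002 -1.   ]] 0.0187 0.0
scene [[0.779, 0.358, -0.515, 0.004], [-0.626, 0.47, -0.622, -0.64], [0.02, 0.807, 0.591, 0.718], [0.0, 0.0, 0.0, 1.0]]
lid_hook 0.77 [194. 162.] 200 [[0.47, 0.301, 0.0], [0.478, 0.305, 0.122], [0.574, 0.508, 0.16]]
hook_grip 0.78 [196. 157.] 142 [[0.469, 0.301, 0.094], [0.477, 0.305, 0.127], [0.486, 0.314, 0.16]]
tool_block 0.91 [208. 194.] 1460 [[0.443, 0.167, -0.0], [0.47, 0.207, 0.059], [0.523, 0.339, 0.072]]
scraper 0.79 [215. 183.] 212 [[0.465, 0.19, 0.069], [0.479, 0.201, 0.092], [0.499, 0.215, 0.13]]
kiln 0.89 [325. 228.] 6395 [[0.524, -0.23, 0.022], [0.583, -0.141, 0.116], [0.696, -0.021, 0.126]]
kiln_lid_handle 0.71 [325. 211.] 3545 [[0.514, -0.205, 0.109], [0.603, -0.12, 0.124], [0.699, -0.014, 0.126]]
kiln_lid 0.63 [322. 214.] 3579 [[0.511, -0.205, 0.11], [0.602, -0.118, 0.124], [0.696, -0.013, 0.126]]
masking_tape 0.57 [161. 217.] 658 [[0.27, 0.18, 0.003], [0.316, 0.22, 0.02], [0.361, 0.27, 0.025]]
glaze_jar 0.86 [265. 189.] 373 [[0.614, 0.143, 0.005],
[... 763 characters left out ...]
id_handle 0.78 [327. 224.] 2665 [[0.52, -0.213, 0.105], [0.618, -0.14, 0.124], [0.707, -0.015, 0.126]]
kiln_lid 0.95 [330. 224.] 2641 [[0.52, -0.213, 0.107], [0.619, -0.14, 0.124], [0.708, -0.019, 0.126]]
dot_cup 0.57 [271. 291.] 2046 [[0.45, -0.391, 0.009], [0.482, -0.38, 0.082], [0.514, -0.32, 0.115]]
masking_tape 0.97 [226. 215.] 460 [[0.28, 0.176, 0.0], [0.322, 0.206, 0.017], [0.369, 0.269, 0.025]]
glaze_jar 0.24 [274. 205.] 807 [[0.447, 0.164, 0.005], [0.491, 0.175, 0.052], [0.541, 0.316, 0.071]]
tile_a 0.5 [263. 241.] 187 [[0.418, -0.008, -0.0], [0.441, 0.015, 0.009], [0.464, 0.057, 0.011]]
rib 0.66 [241. 289.] 495 [[0.378, -0.271, 0.002], [0.407, -0.237, 0.008], [0.433, -0.186, 0.01]]
```

```bash
python3 - <<'E'
from h import *
im=cv2.imread("pics/scene0.png")[120:360,120:450];cv2.imwrite("pics/s1.png",cv2.resize(im,None,fx=2.4,fy=2.4,interpolation=cv2.INTER_CUBIC))
for n in["scene","side"]:
    P=np.load(n+"P.npy")
    def rect(lo,hi,zl,zh):
        m=(P[...,0]>lo[0])&(P[...,0]<hi[0])&(P[...,1]>lo[1])&(P[...,1]<hi[1])&(P[...,2]>zl)&(P[...,2]<zh)
        q=P[m];return len(q),cv2.minAreaRect((q[:,:2]*1000).astype(np.float32)),q.mean(0).round(3)
    print(n,"block",rect((.4,.13),(.6,.37),.064,.076))
    print("lid",rect((.45,-.3),(.8,.03),.119,.13))
    print("grip",rect((.45,.27),(.52,.35),.155,.17), rect((.45,.27),(.52,.35),.1,.155))
    print("knob",rect((.45,.16),(.52,.24),.12,.14))
    print("handle",rect((.43,-.3),(.52,.03),.10,.13))
E
```

```text
scene block (670, ((491.2747497558594, 256.78662109375), (180.76068115234375, 77.24723052978516), 81.37389373779297), array([0.484, 0.247, 0.069]))
lid (3042, ((605.2011108398438, -105.63667297363281), (211.94639587402344, 201.0943603515625), 13.39509391784668), array([ 0.615, -0.11 ,  0.124]))
grip (30, ((477.554443359375, 312.0487365722656), (21.902528762817383, 17.598426818847656), 84.31009674072266), array([0.477, 0.31 , 0.159])) (126, ((475.529541015625, 308.2800598144531), (15.052338600158691, 26.116628646850586), 41.276824951171875), array([0.477, 0.306, 0.128]))
knob (64, ((482.995361328125, 204.3890380859375), (28.590213775634766, 28.491748809814453), 30.592546463012695), array([0.48 , 0.201, 0.127]))
handle (156, ((505.10699462890625, -127.5408935546875), (28.799034118652344, 97.72645568847656), 0.5085275173187256), array([ 0.505, -0.127,  0.116]))
side block (348, ((494.33270263671875, 253.84144592285156), (178.80648803710938, 76.1944351196289), 80.65840911865234), array([0.496, 0.234, 0.069]))
lid (2088, ((607.4599609375, -107.89252471923828), (211.9958038330078, 207.73204040527344), 13.076430320739746), array([ 0.623, -0.119,  0.125]))
grip (16, ((481.9135437011719, 305.620849609375), (12.656203269958496, 23.352436065673828), 61.55026626586914), array([0.482, 0.305, 0.159])) (102, ((483.5112609863281, 306.4573059082031), (26.77387237548828, 20.172693252563477), 86.12078857421875), array([0.484, 0.302, 0.129]))
knob (41, ((485.3583679199219, 194.27395629882812), (21.793001174926758, 24.246217727661133), 73.7969741821289), array([0.487, 0.195, 0.126]))
handle (79, ((506.7447509765625, -129.81326293945312), (22.949806213378906, 96.81401062011719), 0.2735922634601593), array([ 0.508, -0.123,  0.117]))
```

View pics/s1.png

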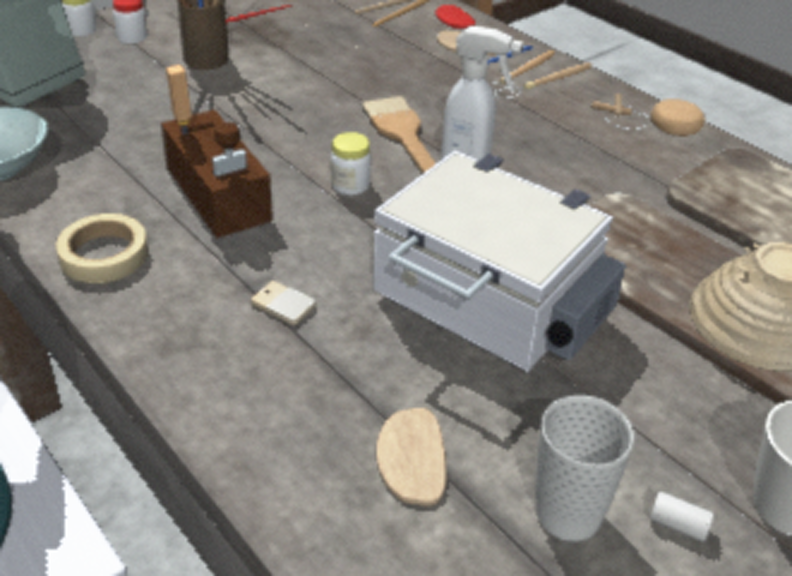

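```bash
cat >> h.py <<'E'
def go(pos, yaw_y):
    "row numbers to bring TCP to pos, tool pointing down, tool y at yaw_y deg"
    s=observe();R=np.array(s["tool_rot"]);y=np.radians(yaw_y)
    Y=np.array([np.cos(y),np.sin(y),0]);Z=np.array([0,0,-1.]);X=np.cross(Y,Z)
    rv=cv2.Rodrigues(R.T@np.stack([X,Y,Z],1))[0].ravel()
    print("clock",s["clock"],"turn",np.degrees(rv).round(1),"shift cm",(R.T@(np.array(pos)-s["tool_pos"])*100).round(2))
E
python3 - <<'E'
from h import *
for n in["scene","side"]:
    P=np.load(n+"P.npy").reshape(-1,3)
    m=(P[:,2]>.13)&(P[:,0]>.1)&(P[:,0]<.85)&(abs(P[:,1])<.75);q=P[m]
    k,c=np.unique((q[:,:2]/.08).round(),axis=0,return_counts=True)
    print([( (a*.08).round(2).tolist(),int(b),round(float(q[np.all((q[:,:2]/.08).round()==a,axis=1),2].max()),2)) for a,b in zip(k,c) if b>8])
    m=(P[:,2]>.119)&(P[:,2]<.1265)&(P[:,0]>.45)&(P[:,0]<.8)&(P[:,1]>-.3)&(P[:,1]<.03);q=P[m]
    # yaw by robust edges: per angle, densest projection extents
    best=min(np.arange(-25,25,.5),key=lambda a:(lambda x,y:np.ptp(np.percentile(x,[4,99]))*np.ptp(np.percentile(y,[1,99])))(q[:,:2]@[np.cos(np.radians(a)),np.sin(np.radians(a))],q[:,:2]@[-np.sin(np.radians(a)),np.cos(np.radians(a))]))
    a=np.radians(best);u=np.array([np.cos(a),np.sin(a)]);v=np.array([-u[1],u[0]])
    x=q[:,:2]@u;y=q[:,:2]@v
    print("lid yaw",best,"x hist",np.histogram(x-x.min(),bins=np.arange(0,.24,.01))[0],"xmin",x.min(),"y",np.percentile(y,[.5,1,99,99.5]))
go([.483,.309,.26],-9)
E
```

```text
[([0.24, 0.56], 1359, 0.53), ([0.24, 0.64], 140, 0.53), ([0.32, 0.56], 1039, 0.53), ([0.32, 0.64], 254, 0.49), ([0.32, 0.72], 175, 0.2), ([0.4, 0.64], 356, 0.2), ([0.4, 0.72], 353, 0.2), ([0.48, 0.32], 91, 0.16), ([0.48, 0.64], 160, 0.2), ([0.48, 0.72], 218, 0.2), ([0.56, 0.56], 45, 0.25), ([0.64, 0.48], 26, 0.23), ([0.64, 0.56], 124, 0.23), ([0.64, 0.64], 25, 0.23), ([0.72, 0.48], 9, 0.26), ([0.72, 0.56], 97, 0.25), ([0.72, 0.64], 90, 0.24), ([0.8, 0.08], 429, 0.21), ([0.8, 0.16], 23, 0.2)]
lid yaw 10.5 x hist [ 15   1   1  10 175 240 206 210 201 186 195 187 186 190 171 176 180 168
 155  98  24   7   0] xmin 0.4690220164449073 y [-0.31448751 -0.31310075 -0.1165538  -0.11443964]
[([0.08, -0.0], 62, 0.28), ([0.08, 0.24], 36, 0.65), ([0.16, 0.24], 95, 0.65), ([0.16, 0.32], 401, 0.66), ([0.16, 0.4], 91, 0.62), ([0.16, 0.48], 37, 0.61), ([0.24, 0.32], 76, 0.66), ([0.24, 0.4], 588, 0.66), ([0.24, 0.48], 131, 0.66), ([0.24, 0.56], 777, 0.6), ([0.24, 0.64], 52, 0.57), ([0.32, 0.48], 79, 0.64), ([0.32, 0.56], 1279, 0.62), ([0.32, 0.64], 328, 0.61), ([0.32, 0.72], 54, 0.2), ([0.4, 0.64], 152, 0.2), ([0.4, 0.72], 142, 0.2), ([0.48, 0.32], 65, 0.16), ([0.48, 0.64], 82, 0.2), ([0.48, 0.72], 80, 0.2), ([0.56, -0.72], 6101, 0.33), ([0.56, 0.56], 28, 0.25), ([0.64, -0.72], 59, 0.19), ([0.64, 0.48], 29, 0.23), ([0.64, 0.56], 115, 0.24), ([0.64, 0.64], 41, 0.23), ([0.72, 0.48], 13, 0.26), ([0.72, 0.56], 125, 0.24), ([0.72, 0.64], 68, 0.24), ([0.8, 0.08], 460, 0.21)]
lid yaw 14.5 x hist [ 15   7   3   5 106 145 124 137 130 128 129 127 125 121 127 125 128 120
 109  66  24   8   0] xmin 0.4548588428757505 y [-0.35872479 -0.35767385 -0.15991752 -0.1578431 ]
clock 1.3 turn [ 0.  -0.  73.8] shift cm [-30.55 -18.98  -2.87]
```

```bash
python3 -m crank '[[0,0,7,-6,-2,-3,4.5],[0,0,14,-9,-5,-3,4.5],[0,0,21,-12,-8,-3,4.5],[0,0,28,-15,-10,-3,4.5],[0,0,35,-18,-12,-3,4.5]]' 60; python3 -c "
from h import *
go([.483,.309,.26],-9)"
```

```text
clock: 1.72
tool_pos: [0.3924, 0.4368, 0.2619]
tool_rot: [[-0.493, 0.87, 0.001], [0.87, 0.493, 0.001], [0.0, 0.001, -1.0]]
force: [0.2, -0.1, -0.0]
grip_width: 0.524
finger_force: 0.0
clock 1.7167 turn [ 0.1 -0.  38.5] shift cm [-15.59   1.59   0.19]
```

```bash
python3 -m crank '[[0,0,7,-4,0.5,0,4.5],[0,0,14,-7,1,0,4.5],[0,0,21,-10,1.5,0,4.5],[0,0,28,-13,1.5,0,4.5],[0,0,35,-15.5,1.5,0,4.5]]'; python3 -m crank '[[0,0,3.5,0,0,0,4.5],[0,0,3.5,0,0,0,4.5]]'; python3 - <<'E'
from h import *
s=observe();c=vision.capture("wrist");cv2.imwrite("pics/w1.png",c["frame"][...,::-1])
T=np.eye(4);T[:3,:3]=s["tool_rot"];T[:3,3]=s["tool_pos"];T=T@c["hand_eye"];P=cloud(c,T)
print(c["hand_eye"].round(3).tolist())
for t in["hook_grip","tool_block","scraper"]:
    for r in regions_of(c,t)[:1]:
        q=P[r["pixels"]&(c["depth"]>0)];print(t,r["confidence"],np.round(r["point"]),len(q),np.percentile(q,[3,50,97],axis=0).round(4).tolist())
        zt=q[:,2].max()-.008 if t!="tool_block" else .062
        g=q[(q[:,2]>zt)];print(cv2.minAreaRect((g[:,:2]*1000).astype(np.float32)))
go([.483,.309,.26],-9)
E
```

```text
clock: 2.13
tool_pos: [0.483, 0.3093, 0.2613]
tool_rot: [[0.097, 0.995, 0.001], [0.995, -0.097, -0.0], [-0.0, 0.001, -1.0]]
force: [0.1, 0.4, -0.6]
grip_width: 0.527
finger_force: 0.0
clock: 2.3
tool_pos: [0.4827, 0.3097, 0.2613]
tool_rot: [[0.156, 0.988, 0.0], [0.988, -0.156, 0.0], [0.0, 0.0, -1.0]]
force: [1.0, -0.2, 0.2]
grip_width: 0.525
finger_force: 0.0
[[-0.0, 0.954, 0.299, 0.076], [1.0, 0.0, 0.0, 0.001], [0.0, 0.299, -0.954, -0.14], [0.0, 0.0, 0.0, 1.0]]
hook_grip 0.62 [277. 196.] 1061 [[0.473, 0.3043, 0.0939], [0.4831, 0.3184, 0.1574], [0.4926, 0.323, 0.1597]]
((481.7822570800781, 312.8202819824219), (20.011192321777344, 19.628021240234375), 81.21964263916016)
tool_block 0.83 [298. 214.] 9663 [[0.4535, 0.1809, 0.0258], [0.5015, 0.2704, 0.0678], [0.5363, 0.344, 0.0692]]
((493.7099304199219, 256.7958984375), (175.09429931640625, 75.00350952148438), 80.9019546508789)
scraper 0.8 [292. 288.] 1509 [[0.4683, 0.1934, 0.065], [0.4854, 0.2082, 0.1185], [0.5025, 0.2188, 0.1289]]
((485.287841796875, 205.2222900390625), (27.082733154296875, 27.693626403808594), 39.75135040283203)
clock 2.5 turn [-0.  -0.   0.4] shift cm [-0.25  0.18  0.11]
```

View pics/w1.png

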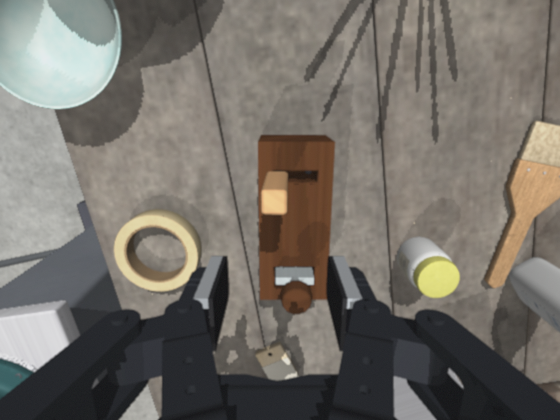

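```bash
python3 -m crank '[[0,0,0,0.3,0,4,4.5],[0,0,0,0.3,0,8,4.5],[0,0,0,0.3,0,11.5,4.5],[0,0,0,0.3,0,14.3,4.5],[0,0,0,0.3,0,14.3,2.5]]' 60;python3 -m crank '[[0,0,0,0,0,0,1],[0,0,0,0,0,0,1],[0,0,0,0,0,0,1],[0,0,0,0,0,0,1],[0,0,0,0,0,0,1]]' 60
```

```text
clock: 2.92
tool_pos: [0.4769, 0.3121, 0.1109]
tool_rot: [[0.149, 0.989, -0.011], [0.989, -0.149, -0.007], [-0.008, -0.01, -1.0]]
force: [-2.0, -1.4, -0.8]
grip_width: 0.4
finger_force: 0.0
clock: 3.33
tool_pos: [0.4834, 0.3147, 0.1202]
tool_rot: [[0.151, 0.989, 0.003], [0.989, -0.151, 0.002], [0.002, 0.002, -1.0]]
force: [-0.2, -0.7, -0.1]
grip_width: 0.226
finger_force: 60.4
```

```bash
python3 -m crank '[[0,0,0,0,0,-1.5,1],[0,0,0,0,0,-4,1],[0,0,0,0,0,-7,1],[0,0,0,0,0,-10.5,1],[0,0,0,0,0,-14,1]]' 70;python3 -m crank '[[0,0,0,0,0,-1,1],[0,0,0,0,0,-1,1]]'; python3 - <<'E'
from h import *
s=observe();print(s["tool_pos"],s["clock"])
for n in["side","wrist"]:
    c=vision.capture(n);cv2.imwrite(f"pics/{n}2.png",c["frame"][...,::-1])
    if n=="side": T=c["pose"]
    else:
        T=np.eye(4);T[:3,:3]=s["tool_rot"];T[:3,3]=s["tool_pos"];T=T@c["hand_eye"]
    P=cloud(c,T)
    for r in regions_of(c,"lid_hook")[:1]:
        q=P[r["pixels"]&(c["depth"]>0)];print(n,r["confidence"],np.round(r["point"]),len(q),np.percentile(q,[3,50,97],axis=0).round(4).tolist())
a=cv2.imread("pics/side2.png")[60:260,180:400];b=cv2.imread("pics/wrist2.png")
cv2.imwrite("pics/m2.png",cv2.resize(a,None,fx=3,fy=3))
E
```

```text
clock: 3.75
tool_pos: [0.4823, 0.3143, 0.2604]
tool_rot: [[0.151, 0.989, 0.001], [0.989, -0.151, 0.001], [0.001, 0.001, -1.0]]
force: [0.8, 0.8, -1.4]
grip_width: 0.224
finger_force: 68.6
clock: 3.92
tool_pos: [0.4851, 0.3159, 0.2743]
tool_rot: [[0.151, 0.988, 0.009], [0.988, -0.151, 0.006], [0.008, 0.008, -1.0]]
force: [-0.1, 0.5, -0.9]
grip_width: 0.223
finger_force: 68.7
[0.48505221 0.31591023 0.27433504] 3.9167
side 0.64 [274. 128.] 210 [[0.4773, 0.3002, 0.1742], [0.4889, 0.3064, 0.2615], [0.5183, 0.3167, 0.3146]]
wrist 0.84 [281. 290.] 6983 [[0.4775, 0.3068, 0.1772], [0.4879, 0.3224, 0.3047], [0.5169, 0.3253, 0.3169]]
```

View pics/m2.png

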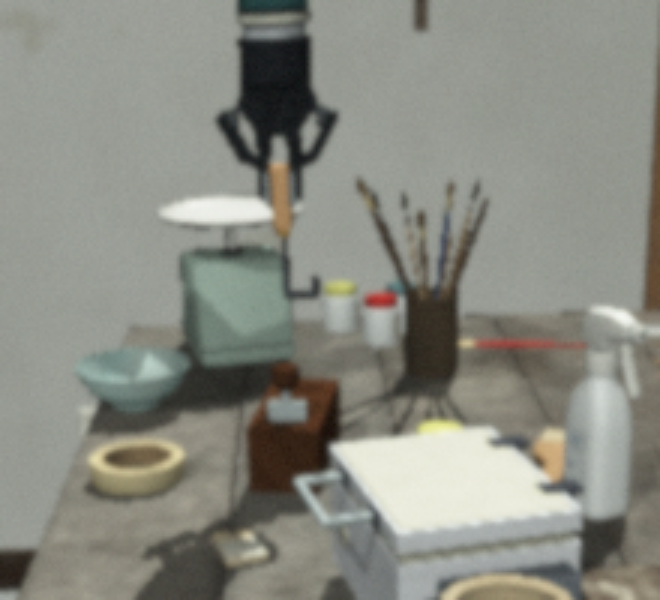

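```bash
python3 -m crank '[[0,0,-4,-3,0,-0.5,1],[0,0,-8,-7,-0.3,-1,1],[0,0,-12,-11,-0.6,-1.5,1],[0,0,-16,-15,-1,-2,1],[0,0,-21,-19,-1.2,-2.5,1]]';python3 -c "
from h import *
go([.44,-.139,.30],12.5)"
```

```text
clock: 4.53
tool_pos: [0.4395, 0.1265, 0.2904]
tool_rot: [[-0.218, 0.976, -0.005], [0.976, 0.218, -0.001], [-0.0, -0.005, -1.0]]
force: [0.8, -0.2, -1.0]
grip_width: 0.222
finger_force: 68.4
clock 4.5333 turn [-0.3  0.   0.1] shift cm [-25.93  -5.74  -0.93]
```

```bash
python3 -m crank '[[0,0,0,-4,-1,0,1],[0,0,0,-8,-2,0,1],[0,0,0,-12,-3,0,1],[0,0,0,-16,-4,0,1],[0,0,0,-19,-5,0,1]]';python3 -m crank '[[0,0,0,-2,0,0,1],[0,0,0,-2,0,0,1],[0,0,0,-2,0,0,1]]'; cat > k.py <<'E'
from h import *
import sys
s=observe();c=vision.capture("wrist");cv2.imwrite(f"pics/{sys.argv[1]}.png",c["frame"][...,::-1])
T=np.eye(4);T[:3,:3]=s["tool_rot"];T[:3,3]=s["tool_pos"];T=T@c["hand_eye"];P=cloud(c,T)
print(s["tool_pos"],s["clock"]);np.save("wP.npy",P)
for t in["lid_hook","kiln_lid_handle"]:
    for r in regions_of(c,t)[:1]:
        q=P[r["pixels"]&(c["depth"]>0)];print(t,r["confidence"],np.round(r["point"]),len(q),np.percentile(q,[3,50,97],axis=0).round(4).tolist())
E
python3 k.py w3
```

```text
clock: 4.95
tool_pos: [0.4318, -0.0707, 0.2907]
tool_rot: [[-0.212, 0.977, -0.004], [0.977, 0.212, -0.0], [0.001, -0.004, -1.0]]
force: [0.4, -0.1, -1.2]
grip_width: 0.228
finger_force: 68.6
clock: 5.2
tool_pos: [0.4366, -0.0882, 0.2908]
tool_rot: [[-0.21, 0.978, -0.004], [0.978, 0.21, 0.002], [0.002, -0.004, -1.0]]
force: [-0.3, -0.3, -1.3]
grip_width: 0.224
finger_force: 68.6
[ 0.43655072 -0.08823719  0.29078497] 5.2
lid_hook 0.55 [285. 294.] 6893 [[0.4278, -0.0965, 0.194], [0.4377, -0.0816, 0.3219], [0.466, -0.0783, 0.3333]]
kiln_lid_handle 0.65 [460. 220.] 32445 [[0.5232, -0.1864, 0.1129], [0.6155, -0.0891, 0.1227], [0.699, -0.0051, 0.1243]]
```

View pics/w3.png

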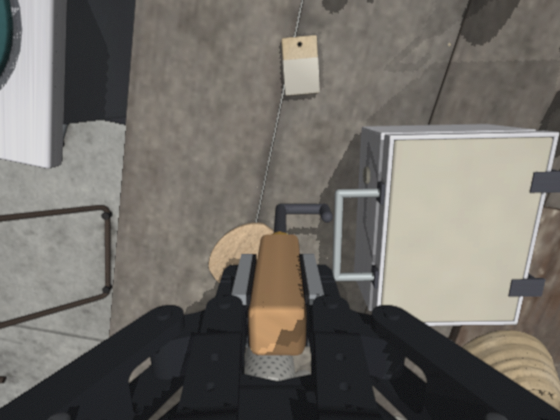

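```bash
python3 - <<'E'
from h import *
P=np.load("wP.npy")
def fit(r0,r1,c0,c1,zl,zh):
    q=P[r0:r1,c0:c1].reshape(-1,3);q=q[(q[:,2]>zl)&(q[:,2]<zh)]
    vx,vy,x0,y0=cv2.fitLine(q[:,:2].astype(np.float32),cv2.DIST_HUBER,0,.001,.001).ravel()
    return len(q),np.degrees(np.arctan2(vy,vx)).round(2),q.mean(0).round(4),np.percentile(q,[1,99],axis=0).round(4).tolist()
print("bar",fit(200,270,330,352,.10,.13))
q=P[180:290,325:400].reshape(-1,3);q=q[(q[:,2]>.10)&(q[:,2]<.125)];print("handle rect",cv2.minAreaRect((q[:,:2]*1000).astype(np.float32)))
q=P[130:325,380:560].reshape(-1,3);q=q[(q[:,2]>.119)&(q[:,2]<.128)&(q[:,0]<.9)];print("lid",cv2.minAreaRect((q[:,:2]*1000).astype(np.float32)))
print("tip",fit(205,218,322,332,.16,.25)); print("foot",fit(203,213,288,318,.16,.25))
go([.44,-.139,.30],12.5)
E
```

```text
bar (563, np.float32(-76.75), array([ 0.506 , -0.1267,  0.1159]), [[0.4958, -0.1631, 0.1124], [0.5174, -0.092, 0.118]])
handle rect ((533.4725341796875, -126.91687774658203), (65.473876953125, 121.58137512207031), 18.2005672454834)
lid ((627.156982421875, -101.62931060791016), (171.23501586914062, 200.1331024169922), 13.280786514282227)
tip (114, np.float32(17.76), array([ 0.4697, -0.0795,  0.2065]), [[0.4669, -0.0822, 0.1927], [0.4732, -0.078, 0.2137]])
foot (269, np.float32(12.57), array([ 0.4549, -0.0841,  0.1941]), [[0.4445, -0.0887, 0.191], [0.4653, -0.0797, 0.1964]])
clock 5.35 turn [-0.1 -0.1 -0.1] shift cm [-5.17 -0.84 -0.82]
```

```bash
python3 -m crank '[[0,0,-1,-3,-1,0,1],[0,0,-1,-5.6,-1,2,1],[0,0,-1,-5.6,-1,5,1],[0,0,-1,-5.6,-1,8.5,1],[0,0,-1,-5.6,-1,11.6,1]]';python3 -m crank '[[0,0,0,0,0,0,1],[0,0,0,0,0,0,1],[0,0,0,0,0,0,1]]'; python3 k.py w4; python3 - <<'E'
from h import *
p=np.array(observe()["tool_pos"]);R=np.array([[.9734,.2292],[-.2292,.9734]]);print("uv tcp",R@p[:2])
c=vision.capture("side");cv2.imwrite("pics/s4.png",c["frame"][...,::-1])
a=cv2.imread("pics/w4.png")[100:340,180:460];b=c["frame"][100:300,200:400,::-1]
cv2.imwrite("pics/m4.png",np.hstack([cv2.resize(a,(440,377)),cv2.resize(b,(360,377))]))
E
```

```text
clock: 5.77
tool_pos: [0.4399, -0.1436, 0.1757]
tool_rot: [[-0.231, 0.973, 0.0], [0.973, 0.231, 0.0], [0.0, 0.0, -1.0]]
force: [0.4, 0.3, -2.2]
grip_width: 0.226
finger_force: 68.6
clock: 6.02
tool_pos: [0.441, -0.1441, 0.1787]
tool_rot: [[-0.232, 0.973, 0.002], [0.973, 0.232, -0.001], [-0.001, 0.002, -1.0]]
force: [0.7, 0.3, -0.4]
grip_width: 0.226
finger_force: 68.4
[ 0.44096522 -0.14410014  0.17869001] 6.0167
lid_hook 0.6 [283. 294.] 6951 [[0.4319, -0.1526, 0.0818], [0.4419, -0.1375, 0.2093], [0.4713, -0.134, 0.2212]]
kiln_lid_handle 0.81 [497. 216.] 37835 [[0.5058, -0.194, 0.1106], [0.5667, -0.1079, 0.1225], [0.6338, -0.0249, 0.1239]]
uv tcp [ 0.39684683 -0.24231564]
```

View pics/m4.png

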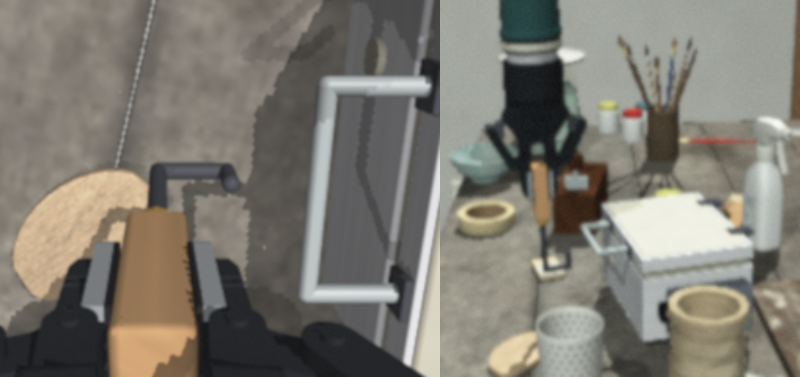

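```bash
python3 -m crank '[[0,0,0,0,0.5,0.4,1],[0,0,0,0,1.7,0.4,1],[0,0,0,0,3,0.4,1],[0,0,0,0,4.2,0.4,1],[0,0,0,0,4.8,0.4,1]]';python3 -m crank '[[0,0,0,0,0,0,1],[0,0,0,0,0,0,1]]'; python3 k.py w5; python3 - <<'E'
from h import *
p=np.array(observe()["tool_pos"]);R=np.array([[.9734,.2292],[-.2292,.9734]]);print("uv tcp",R@p[:2])
c=vision.capture("side");cv2.imwrite("pics/s5.png",c["frame"][...,::-1])
a=cv2.imread("pics/w5.png")[100:340,180:460];b=c["frame"][130:270,220:340,::-1]
cv2.imwrite("pics/m5.png",np.hstack([cv2.resize(a,(440,420)),cv2.resize(b,(360,420))]))
E
```

```text
clock: 6.63
tool_pos: [0.489, -0.1332, 0.1734]
tool_rot: [[-0.231, 0.973, 0.001], [0.973, 0.231, -0.0], [-0.0, 0.001, -1.0]]
force: [0.2, -0.2, -0.6]
grip_width: 0.225
finger_force: 68.5
clock: 6.8
tool_pos: [0.4869, -0.1333, 0.1728]
tool_rot: [[-0.231, 0.973, -0.001], [0.973, 0.231, 0.0], [0.0, -0.001, -1.0]]
force: [0.3, -0.7, -0.6]
grip_width: 0.229
finger_force: 68.5
[ 0.4869305  -0.13327562  0.17282592] 6.8
lid_hook 0.58 [281. 292.] 6734 [[0.478, -0.1415, 0.0767], [0.4876, -0.1265, 0.2048], [0.5171, -0.1231, 0.2154]]
kiln_lid_handle 0.81 [470. 202.] 56169 [[0.5133, -0.1793, 0.1149], [0.5903, -0.0908, 0.1227], [0.6704, -0.0173, 0.124]]
uv tcp [ 0.44255476 -0.24133461]
```

View pics/m5.png

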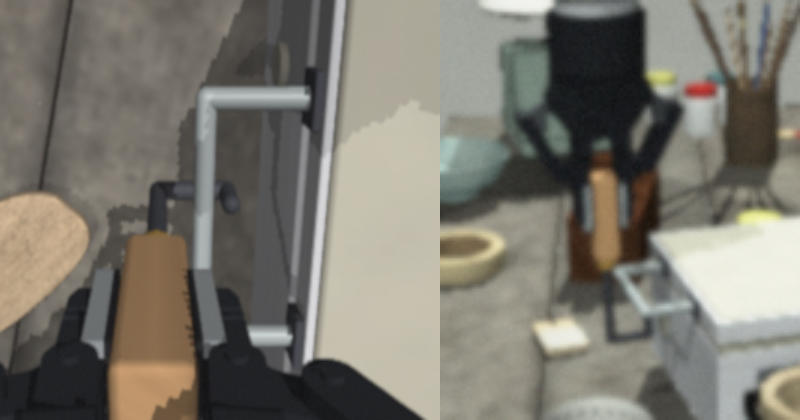

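```bash
python3 -m crank '[[0,0,0,0,0.2,-1,1],[0,0,0,0,0.2,-2,1],[0,0,0,0,0.2,-2.7,1],[0,0,0,0,0.2,-3.2,1],[0,0,0,0,0.2,-3.5,1]]' 80;python3 -m crank '[[0,0,0,0,0,-0.3,1],[0,0,0,0,0,-0.6,1],[0,0,0,0,0,-0.9,1],[0,0,0,0,0.1,-1.2,1],[0,0,0,0,0.1,-1.5,1]]'
```

```text
clock: 7.42
tool_pos: [0.4894, -0.1333, 0.2096]
tool_rot: [[-0.23, 0.973, 0.003], [0.973, 0.23, -0.001], [-0.001, 0.003, -1.0]]
force: [1.6, 0.2, -4.0]
grip_width: 0.221
finger_force: 77.6
clock: 7.83
tool_pos: [0.4891, -0.1328, 0.2229]
tool_rot: [[-0.23, 0.973, -0.001], [0.973, 0.23, 0.0], [0.0, -0.001, -1.0]]
force: [1.9, -0.2, -3.5]
grip_width: 0.228
finger_force: 77.7
```

```bash
python3 -m crank '[[0,0,0,0,0.1,-0.6,1],[0,0,0,0,0.25,-1.3,1],[0,0,0,0,0.4,-2,1],[0,0,0,0,0.6,-2.7,1],[0,0,0,0,0.8,-3.4,1]]';python3 -m crank '[[0,0,0,0,0.3,-0.7,1],[0,0,0,0,0.55,-1.4,1],[0,0,0,0,0.85,-2.1,1],[0,0,0,0,1.2,-2.8,1],[0,0,0,0,1.4,-3.2,1]]'; python3 k.py w6;  python3 - <<'E'
from h import *
P=np.load("wP.npy").reshape(-1,3);c=vision.capture("side");cv2.imwrite("pics/s6.png",c["frame"][...,::-1])
u=P[:,0]*.9734+P[:,1]*.2292;v=-P[:,0]*.2292+P[:,1]*.9734
m=(u>.53)&(u<.63)&(v>-.22)&(v<-.16)&(P[:,2]>.12)
k=np.polyfit(u[m],P[m,2],1);print("lid angle wrist",-np.arctan(k[0]),m.sum())
P=cloud(c).reshape(-1,3);u=P[:,0]*.9734+P[:,1]*.2292;v=-P[:,0]*.2292+P[:,1]*.9734
m=(u>.54)&(u<.65)&(abs(v+.241)<.08)&(P[:,2]>.13)&(P[:,2]<.25);print("side",-np.arctan(np.polyfit(u[m],P[m,2],1)[0]),m.sum())
a=cv2.imread("pics/w6.png")[60:340,160:480];b=c["frame"][100:270,220:366,::-1]
cv2.imwrite("pics/m6.png",np.hstack([cv2.resize(a,(440,420)),cv2.resize(b,(360,420))]))
E
```

```text
clock: 8.25
tool_pos: [0.4971, -0.1308, 0.2579]
tool_rot: [[-0.23, 0.973, -0.001], [0.973, 0.23, 0.0], [0.0, -0.001, -1.0]]
force: [0.0, 0.5, -4.0]
grip_width: 0.224
finger_force: 77.9
clock: 8.67
tool_pos: [0.5119, -0.1276, 0.2905]
tool_rot: [[-0.23, 0.973, 0.002], [0.973, 0.23, -0.0], [-0.0, 0.002, -1.0]]
force: [0.1, 0.4, -3.5]
grip_width: 0.224
finger_force: 77.7
[ 0.51186418 -0.12764988  0.29049377] 8.6667
lid_hook 0.75 [282. 294.] 6962 [[0.5027, -0.1367, 0.1936], [0.5127, -0.121, 0.3218], [0.5427, -0.1175, 0.333]]
kiln_lid_handle 0.56 [414. 177.] 35606 [[0.5347, -0.1878, 0.1261], [0.6154, -0.0872, 0.1672], [0.7041, -0.0067, 0.2003]]
lid angle wrist 0.4404084324163694 8696
side 0.44582665311810854 532
```

View pics/m6.png

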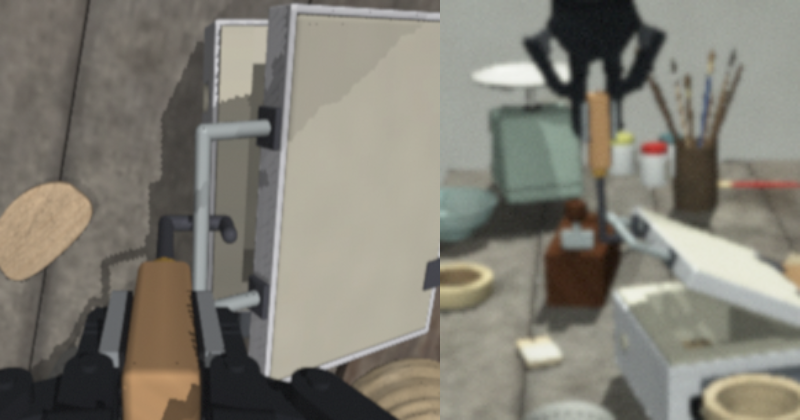

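```bash
python3 -m crank '[[0,0,0,0,0.2,-0.4,1],[0,0,0,0,0.4,-0.8,1],[0,0,0,0,0.6,-1.1,1],[0,0,0,0,0.75,-1.35,1],[0,0,0,0,0.85,-1.5,1]]';python3 -m crank '[[0,0,0,0,0,0,1],[0,0,0,0,0,0,1],[0,0,0,0,0,0,1],[0,0,0,0,0,0,1]]'; python3 k.py w7;  python3 - <<'E'
from h import *
c=vision.capture("side")
P=cloud(c).reshape(-1,3);u=P[:,0]*.9734+P[:,1]*.2292;v=-P[:,0]*.2292+P[:,1]*.9734
m=(u>.55)&(u<.65)&(abs(v+.241)<.08)&(P[:,2]>.13)&(P[:,2]<.27);print("side",-np.arctan(np.polyfit(u[m],P[m,2],1)[0]),m.sum())
P=np.load("wP.npy").reshape(-1,3)
u=P[:,0]*.9734+P[:,1]*.2292;v=-P[:,0]*.2292+P[:,1]*.9734
m=(u>.55)&(u<.63)&(v>-.22)&(v<-.16)&(P[:,2]>.12);print("wrist",-np.arctan(np.polyfit(u[m],P[m,2],1)[0]))
s=observe();print(s["force"],s["finger_force"],s["clock"])
E
```

```text
clock: 9.28
tool_pos: [0.5198, -0.1257, 0.3046]
tool_rot: [[-0.23, 0.973, 0.001], [0.973, 0.23, 0.0], [-0.0, 0.001, -1.0]]
force: [2.9, 0.9, -5.4]
grip_width: 0.22
finger_force: 77.7
clock: 9.62
tool_pos: [0.519, -0.1258, 0.3039]
tool_rot: [[-0.23, 0.973, -0.0], [0.973, 0.23, 0.0], [0.0, -0.0, -1.0]]
force: [4.0, 0.8, -5.7]
grip_width: 0.226
finger_force: 78.1
[ 0.51899284 -0.12580149  0.30392508] 9.6167
lid_hook 0.71 [286. 295.] 6697 [[0.5101, -0.1339, 0.2079], [0.5197, -0.1191, 0.3358], [0.5492, -0.1157, 0.3464]]
kiln_lid_handle 0.8 [406. 175.] 31956 [[0.5418, -0.1875, 0.1272], [0.6181, -0.0871, 0.1757], [0.7053, -0.0062, 0.214]]
side 0.5291814479581898 381
wrist 0.52825867634944
[ 2.6536173   0.32653566 -5.452698  ] 78.12873959541321 9.8167
```

```bash
python3 -m crank '[[0,0,0,0,0.1,0,1],[0,0,0,0,0.2,0,1],[0,0,0,0,0.3,0,1],[0,0,0,0,0.3,0,1],[0,0,0,0,0.3,0,1]]';python3 - <<'E'
from h import *
c=vision.capture("side")
P=cloud(c).reshape(-1,3);u=P[:,0]*.9734+P[:,1]*.2292;v=-P[:,0]*.2292+P[:,1]*.9734
m=(u>.55)&(u<.65)&(abs(v+.241)<.08)&(P[:,2]>.13)&(P[:,2]<.27);print("side",-np.arctan(np.polyfit(u[m],P[m,2],1)[0]),m.sum())
s=observe();print(s["force"],s["finger_force"],s["clock"])
for t in["scraper","tool_block"]:
    for r in regions_of(c,t)[:1]: print(t,np.median(cloud(c)[r["pixels"]],axis=0))
E
```

```text
clock: 10.23
tool_pos: [0.5217, -0.1252, 0.3041]
tool_rot: [[-0.23, 0.973, -0.001], [0.973, 0.23, -0.0], [0.0, -0.001, -1.0]]
force: [-0.6, -0.7, -1.8]
grip_width: 0.222
finger_force: 78.1
side 0.5308217437939078 373
[-1.07604208 -0.56570033 -3.3167927 ] 78.16760301589966 10.2833
scraper [ 0.40681514 -0.23698102  0.00830297]
tool_block [0.49549731 0.17494683 0.04792524]
```

```bash
python3 -m crank '[[0,0,0,0,-0.1,0,1],[0,0,0,0,-0.1,0,1],[0,0,0,0,-0.1,0,1],[0,0,0,0,-0.1,0,1],[0,0,0,0,-0.1,0,1]]';python3 -m crank '[[0,0,0,0,0,0,1],[0,0,0,0,0,0,1],[0,0,0,0,0,0,1]]'; python3 - <<'E'
from h import *
c=vision.capture("side")
P=cloud(c).reshape(-1,3);u=P[:,0]*.9734+P[:,1]*.2292;v=-P[:,0]*.2292+P[:,1]*.9734
m=(u>.55)&(u<.65)&(abs(v+.241)<.08)&(P[:,2]>.13)&(P[:,2]<.27);a=-np.arctan(np.polyfit(u[m],P[m,2],1)[0])
s=observe();print(a,s["force"],s["finger_force"])
if .47<a<.58 and s["force"][2]<-2: print(workorder.sign_off())
E
```

```text
clock: 10.8
tool_pos: [0.5214, -0.1253, 0.3042]
tool_rot: [[-0.23, 0.973, 0.001], [0.973, 0.23, 0.0], [-0.0, 0.001, -1.0]]
force: [1.4, 0.7, -5.1]
grip_width: 0.219
finger_force: 78.0
clock: 11.05
tool_pos: [0.5213, -0.1253, 0.3041]
tool_rot: [[-0.23, 0.973, 0.001], [0.973, 0.23, 0.0], [-0.0, 0.001, -1.0]]
force: [1.9, 1.1, -4.9]
grip_width: 0.223
finger_force: 77.8
0.5299662090566644 [ 2.1561027 -0.1731797 -4.0888176] 77.79529452323914
the job is handed in; nothing more can be done
None
```

The job is handed in with the hook still gripped and holding the kiln lid open at about 0.53 rad (30°), steady at the last camera check; the hand-in gave no verdict back.

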